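Centre an opener frame on the sprung pin of the riveting anvil

ROBOT

A 6-joint arm with a two-finger parallel gripper is mounted at the origin on the work surface. World frame = base frame: x ahead of the robot, y to its left, z up, the work surface at z = 0. Lengths are in m, angles in rad, forces in N, time in s.
With the tool pointing down it reaches from about 0.375 to 0.9 m from the base axis. Payload 3.1 kg.
Tool frame: the origin (TCP) lies midway between the tips of the shut fingers; the grasp point (between the pads) lies 19 mm behind it (env.grip_depth is the distance from the TCP to the grasp point, in m); z points along the fingers, y is the line along which they close (so a half turn about z gives the same grasp; the last joint's range is limited). The gripper opens to 85 mm and grips with 20 to 120 N. Pads are 22 mm wide; open, the fingers measure 114 mm over their backs; the gripper's body (76 mm by 85 mm) begins 54 mm behind the grasp point. The pads swing forward as they close: fully open they stand 13 mm farther back than shut.
Start: joints at [-1.371, 0.527, 1.433, -0, 1.181, -0.178], TCP at [0.231, -0.581, 0.231] pointing down, gripper open.
Joint ranges: [-3.08, 3.08], [-0.75, 2.2], [0.22, 2.44], [-1.43, 4.57], [0, 2.65], [-2.85, 2.85]. Speed limits (rad/s): [2.79, 2.79, 3.14, 3.14, 3.14, 3.14].

INTERFACE

Orientations are given as a rotation vector (axis times angle).
In Python, from plant import monitor, optics, workorder, env gives the robot as it stands.
- The arm moves only by the tool apply_moves, never from a script. Its argument "series" is a list of rows, each an object of numbers: "wx", "wy", "wz": the turn, a rotation vector about the tool's x, y, z in rad; "tx", "ty", "tz": the shift along the tool's x, y, z in m; "hand": the finger opening in m, from 0 to 0.0854. In form: [{"wx": .., "wy": .., "wz": .., "tx": .., "ty": .., "tz": .., "hand": ..}, ...]. A call has 1 to 12 rows; each row is the pose to reach, as a shift and turn from the pose commanded when the call began, along the tool's axes at that moment; what a row does not reach only later rows make up. A row lasts 1/8 s, in which the tool goes at most 62.5 mm and 10.7 degrees, less where a joint would pass 70% of its speed; a pose out of reach is approached as far as the arm can. A call with a gripper value outside its range is refused whole. The fingers move at their own pace and stop on an object; "newtons" is the grip in N (left out, the last holds). Time passes only in rows, so rows that repeat a pose let the fingers close. It gives the time, the measured TCP pose, the force, the opening and the grip force at its end, in the units of the state.
- monitor.state(): the state, without advancing time (a new reading comes with each control period).
- optics.camera(name): name is "side" or "top"; returns a dict with "color" (420x560x3 uint8, red, green, blue), "mtx" (3x3 intrinsics, pixels), "world_to_cam" (4x4, takes a point from world to camera coordinates). Camera axes: x right, y up, looking along -z (the intrinsics and any distortion apply to the point x, -y, -z); pixel columns grow to the right and rows downward; lengths in m; the calibration is good to about 2 mm. A picture is of the moment at which its call begins. There is no depth.
- workorder.job_done(): hands the job in; it is judged then, once.
Trained networks look in a picture, given as the dict that the camera call returned (one of the last four; its "shot" number tells which), for a name from the list of things; names that differ only in an ending like _2 or _b are one class to them, and where a whole thing is asked for, a point or a joint stands for the part that bears it (a point fixed in the world has none). Each returns a list of dicts, best first, with "conf" (0 to 1); they miss things now and then, are a little off and sometimes report something else, mostly with a low value. They report only what shows in the picture. A call takes as long as a camera call. They do not tell look-alikes from the thing itself.
- optics.spot_in(label, picture): "centre" ([column, row] as shares, 0 to 1, of the picture: columns of its width, rows of its height, amid what is visible of it).
- optics.pinpoint(label, picture): "centre" ([column, row] as shares, 0 to 1, of the picture: columns of its width, rows of its height: a listed point, or the origin of a listed thing).
The state is a dict: "clock": time; "joints": joint angles; "qvel": joint speeds; "joint_torque": joint torques, N m; "tcp_pos": TCP position; "orientation": TCP orientation; "contact_force": force on the tool from outside, world axes, zero at the start; "ft_torque": the same for the moment, N m; "finger_gap": opening from 0.0 (shut) to 1.0 (fully open); "grasp_force": force on a finger pad.
Only numpy, scipy, OpenCV 4.12 (cv2) and the standard library are available. Lean on these libraries where they do the work, as an engineer would, in place of code of your own. Each camera call takes 0.05 s, during which the arm holds its last target. There are 200 camera calls.

TASK

Without lifting it, nudge the can-opener frame along the anvil's channel by its ends, back and forth if need be, until the hidden spring pin pops up into the slot in its middle, then take the fingers off it. Next prove that it is caught: press its red end firmly (about 10 N, kept up for about half a second), and after that its black end in the same way. Be gentle throughout (never as much as 25 N), leave the frame caught on the pin with nothing touching it, and leave the scissors, the finished opener and the basket alone.

Things in the scene. Friction and masses are not known exactly. Their poses are not given: they have to be found in the camera images.
- anvil: Riveting anvil bolted to the bench: blue foot 130 x 75 x 14 mm, steel top plate 100 mm (x) by 88 mm (y), its upper face 60 mm above the bench. Two dark rails on the plate, 80 mm long, 8 mm high, 47 mm apart, form a channel along the anvil's y axis. Origin under its centre at bench height. Yaw differs by up to 0.35 rad.
- anvil_mark (a point): Point on the plate's upper face at its middle, between the white ticks on the rails; axes as the anvil's. The pin stands on the channel's centre line but up to 6 mm to either side of this point along y (adjustable holder, not measured): find it by feel.
- frame: Loose can-opener frame in the channel: metal block 44 mm (x) by 116 mm (y) by 14 mm high, about 0.35 kg, a toothed wheel and two rivets on top (up to 6 mm more). Origin at the centre of its underside, axes as the anvil's; +y end red, -y end black. The flat ends overhang the plate, so fingertips can reach below their lower edge. Starts 14 to 24 mm off the mark, either way along y; slides at 2 to 5 N.
- frame_mid (a point): Centre of the frame, half-way up (7 mm above its underside), in the middle of its slot, which goes right through, 17 mm (x) by 11 mm (y). Once the pin is up in the slot the frame has about 1.5 mm of play each way along y, then stands firm. Push slowly (about 15 mm/s), or the pin is struck hard or jumped over.
- pin (a joint): Height of the brass spring pin (8 mm thick, domed, spring about 1 N) above the anvil's plate, in m: 0 while the frame holds it down, 0.008 when it has popped up into the slot.
- scissors: Red-handled scissors lying flat near the anvil, 145 mm long, 12 mm high; origin near the pivot. Bystander.
- opener: Finished can opener lying on the bench, black handles and steel head, 190 mm long, 35 mm high. Origin near its middle. Bystander.
- basket: Red open basket 200 x 160 mm, 75 mm high, origin under its centre. Bystander.
Things that resemble listed ones, but are neither listed nor needed, are in the scene too. Several things have the shape of the frame; the one meant has the colours described above.

How it is judged:
By the outcome, as a careful person would: the job done as asked, in the order asked, and still so for the second after the job is handed in, with the robot touching nothing.
It also fails if it takes over 64 s, if anything falls off the work surface, if the arm or the gripper's body presses on something with over 40 N, if the wrist force passes 120 N, or if a joint passes its speed limit or range.

## Working session

There is one attempt and no reset: what is moved stays moved. The work goes in short steps, Python scripts to look and compute and a tool call to move; the robot and the scene stay as the last step left them, time stands still between calls to the robot, and variables do not carry over. Pictures are saved under pics/ and viewed, at most 10 in all, crops included, and the job is handed in when it is done.

Besides the shell and the picture viewer there is one more tool, called after "Emit:" as name(argument=value, ...) on one line, values as JSON. apply_moves: Moves the arm, as the interface text tells. Its arguments: {"type":"object","properties":{"series":{"type":"array","items":{"type":"object","properties":{"wx":{"type":"number"},"wy":{"type":"number"},"wz":{"type":"number"},"tx":{"type":"number"},"ty":{"type":"number"},"tz":{"type":"number"},"hand":{"type":"number"}}}},"newtons":{"type":"number"}},"required":["series"]}

```bash
mkdir -p pics; python3 - <<'E'
from plant import monitor, optics, env
import cv2, numpy as np
s=monitor.state(); print({k:np.round(v,3).tolist() for k,v in s.items()})
ims=[]
for n in("top","side"):
    p=optics.camera(n); cv2.imwrite(f"pics/{n}0.png",p["color"][:,:,::-1]); ims.append(p["color"])
    print(n,np.round(p["mtx"],1).tolist(),np.round(p["world_to_cam"],4).tolist(),[k for k in p])
    for l in("anvil","anvil_mark","frame","frame_mid","scissors","opener","basket"):
        print(l,[(np.round(np.array(d["centre"])*[560,420],1).tolist(),round(d["conf"],2)) for d in optics.pinpoint(l,p)[:4]])
E
```

```text
{'clock': 0.0, 'joints': [-1.371, 0.528, 1.434, -0.0, 1.181, -0.178], 'qvel': [-0.0, 0.001, -0.0, 0.0, -0.001, 0.001], 'joint_torque': [0.001, -44.234, -17.802, -0.0, 0.008, 0.0], 'tcp_pos': [0.23, -0.58, 0.23], 'orientation': [-3.084, -0.59, 0.0], 'contact_force': [0.31, -1.204, 0.142], 'ft_torque': [-0.002, 0.009, 0.03], 'grasp_force': 0.0, 'finger_gap': 1.002}
top [[488.2, 0.0, 275.9], [0.0, 488.2, 211.4], [0.0, 0.0, 1.0]] [[0.0228, -0.9997, 0.0096, 0.0171], [0.996, 0.0235, 0.0859, -0.5524], [-0.0861, 0.0076, 0.9963, -1.3882], [0.0, 0.0, 0.0, 1.0]] ['color', 'mtx', 'world_to_cam', 'shot']
anvil [([250.6, 222.4], 0.56)]
anvil_mark [([256.3, 216.0], 0.97)]
frame [([282.9, 278.9], 0.9), ([247.3, 224.6], 0.74), ([209.4, 194.4], 0.7), ([215.1, 266.9], 0.64)]
frame_mid [([310.8, 225.6], 0.97), ([210.9, 194.0], 0.69), ([284.2, 279.2], 0.68), ([216.8, 267.3], 0.66)]
scissors [([263.3, 166.2], 0.87)]
opener [([428.9, 243.5], 0.66)]
basket [([142.5, 233.8], 0.76)]
side [[401.9, 0.0, 281.8], [0.0, 401.9, 206.3], [0.0, 0.0, 1.0]] [[-0.8813, -0.4721, 0.0199, 0.5118], [0.3498, -0.6236, 0.6991, -0.2169], [-0.3177, 0.623, 0.7148, -0.9895], [0.0, 0.0, 0.0, 1.0]] ['color', 'mtx', 'world_to_cam', 'shot']
anvil [([284.7, 241.0], 0.56)]
anvil_mark [([284.0, 221.3], 0.88)]
frame [([234.0, 263.8], 0.91), ([310.3, 289.1], 0.85), ([308.9, 208.0], 0.72), ([279.9, 228.9], 0.63)]
frame_mid [([312.6, 202.1], 0.95), ([233.7, 263.7], 0.87), ([285.8, 227.8], 0.76), ([357.5, 239.0], 0.72)]
scissors [([236.0, 215.5], 0.78)]
opener [([365.7, 149.3], 0.88)]
basket [([237.9, 348.0], 0.72)]
```

View pics/top0.png

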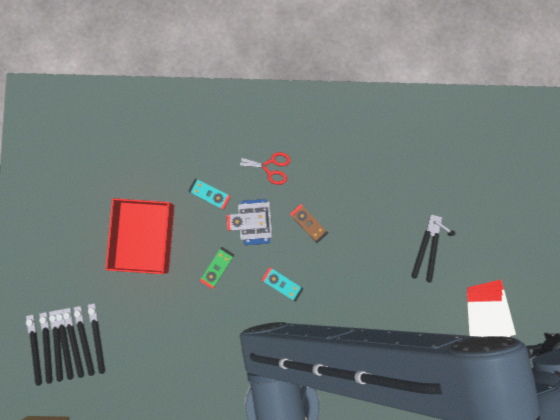

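View pics/side0.png

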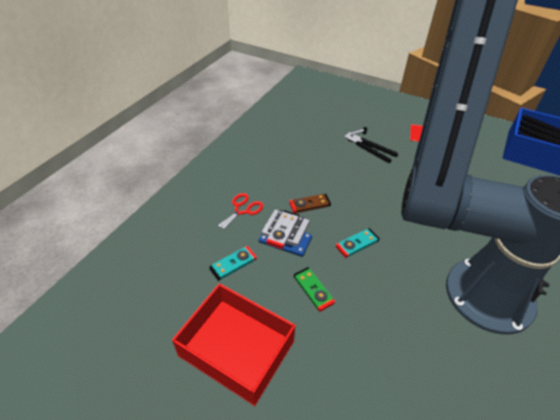

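The top view shows candidates at (210,194) cyan, (217,267) green, (283,284) cyan, (309,223) brown, and the bare metal one at (248,222) on the anvil. Only the last has the described metal body with a red end, sitting in the channel. I'll confirm it in a crop.

```bash
cat > h.py <<'E'
import numpy as np, cv2
from plant import monitor, optics
def ray(p,uv):
    M=np.array(p["world_to_cam"]);K=np.array(p["mtx"]);R=M[:3,:3];t=M[:3,3]
    d=np.linalg.inv(K)@[uv[0],uv[1],1]; d=R.T@(d*[1,-1,-1]); return -R.T@t,d
def at(p,uv,z):
    c,d=ray(p,uv); return c+d*(z-c[2])/d[2]
def px(p,X):
    M=np.array(p["world_to_cam"]);c=M[:3,:3]@X+M[:3,3];q=np.array(p["mtx"])@(c*[1,-1,-1]);return q[:2]/q[2]
E
python3 - <<'E'
from h import *
p=optics.camera("top"); s=optics.camera("side")
a=cv2.resize(p["color"][190:255,215:285],None,fx=5.7,fy=5.7,interpolation=cv2.INTER_CUBIC)
b=cv2.resize(s["color"][200:265,250:320],None,fx=5.7,fy=5.7,interpolation=cv2.INTER_CUBIC)
cv2.imwrite("pics/crop1.png",np.hstack([a,b])[:,:,::-1])
print(at(p,(256.3,216),.06),at(s,(284,221.3),.06))
print(at(p,(247.3,224.6),.06),at(s,(279.9,228.9),.06),at(s,(285.8,227.8),.067))
# colours: red end
for q,n,(r0,r1,c0,c1) in((p,"t",(205,240,220,285)),(s,"s",(200,262,255,320))):
    h=cv2.cvtColor(q["color"],cv2.COLOR_RGB2HSV)
    m=np.zeros(h.shape[:2],bool); m[r0:r1,c0:c1]=True
    red=m&((h[...,0]<8)|(h[...,0]>172))&(h[...,1]>140)&(h[...,2]>90)
    y,x=np.nonzero(red); print(n,len(x),x.mean(),y.mean(),at(q,(x.mean(),y.mean()),.072), cv2.minAreaRect(np.c_[x,y].astype(np.float32)))
    blu=m&(h[...,0]>100)&(h[...,0]<125)&(h[...,1]>150)&(h[...,2]>70)
E
```

```text
[0.53449921 0.08504054 0.06      ] [0.53168889 0.08169379 0.06      ]
[0.50968312 0.10967294 0.06      ] [0.52849395 0.11047009 0.06      ] [0.51415602 0.10514771 0.067     ]
t 37 226.72972972972974 217.78378378378378 [0.52666516 0.16687938 0.072     ] ((226.52828979492188, 216.84906005859375), (24.72490119934082, 3.8460958003997803), 74.05460357666016)
s 210 274.56190476190477 222.51904761904763 [0.54625352 0.10720542 0.072     ] ((275.5, 229.0), (58.0, 41.0), 90.0)
```

View pics/crop1.png

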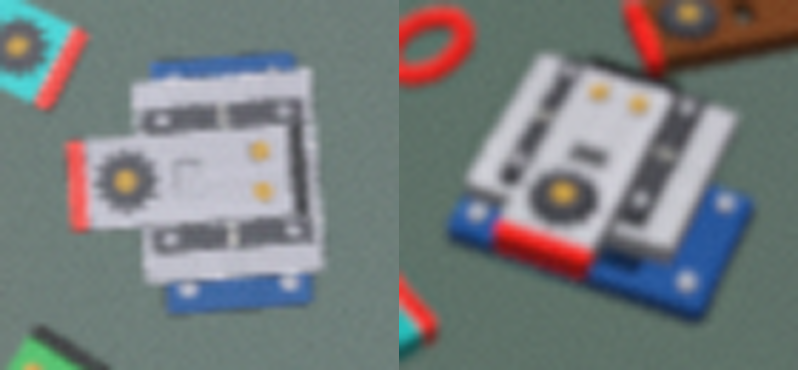

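The crop shows the bare metal frame in the rails: red end outer edge at about (227,222) in the top view, black edge at about (268,221), slot at (248,221). The ticks are at (254.3,210.5) and (255.9,231.1). This is the one meant; the others are coloured and lie on the bench. Next, the geometry.

```bash
python3 - <<'E'
from h import *
p=optics.camera("top"); s=optics.camera("side")
T=lambda x,y:(x/5.7+215-.4,y/5.7+190-.4)
S=lambda x,y:((x-399)/5.7+250-.4,y/5.7+200-.4)
t1,t2=at(p,T(224,117),.068),at(p,T(233,234),.068)
print("ticks",t1,t2,(t1+t2)/2)
d=t1-t2; print("yaw from ticks",np.arctan2(d[1],d[0]))
u1,u2=at(s,S(545,118),.068),at(s,S(664,155),.068); d=u1-u2
print("side ticks",u1,u2,(u1+u2)/2,np.arctan2(d[1],d[0]))
# plate corners top
C=[at(p,T(*q),.06) for q in((132,84),(310,68),(324,268),(146,283))]
print("plate",np.round(C,4).tolist(),np.mean(C,0))
for a,b in((0,1),(3,2)): 
    d=C[a]-C[b]; print(np.arctan2(d[1],d[0])-np.pi/2,np.linalg.norm(d))
for a,b in((1,2),(0,3)):
    d=C[a]-C[b]; print(np.arctan2(d[1],d[0]),np.linalg.norm(d))
r1,r2=at(p,T(67,143),.074),at(p,T(72,232),.074)
print("red end",(r1+r2)/2, np.arctan2(*(r1-r2)[[1,0]]))
print("rivetmid",at(p,T(261,171),.077),"wheel",at(p,T(125,181),.079),"slot",at(p,T(188,176),.074))
print("side rivets",at(s,S(618,98),.077),"wheel",at(s,S(562,193),.079),"slot",at(s,S(590,155),.074),"redtop",at(s,S(550,240),.074))
E
```

```text
ticks [0.55022333 0.09193568 0.068     ] [0.49284607 0.08600027 0.068     ] [0.5215347  0.08896797 0.068     ]
yaw from ticks 0.1030787546804527
side ticks [0.55026348 0.0963401  0.068     ] [0.49209439 0.0898639  0.068     ] [0.52117893 0.093102   0.068     ] 0.11087731685238486
plate [[0.5662, 0.1381, 0.06], [0.5763, 0.0503, 0.06], [0.4775, 0.0411, 0.06], [0.4681, 0.1284, 0.06]] [0.5220428  0.08948024 0.06      ]
0.11395165356927395 0.08837548302129697
0.10712933308766193 0.08779322054754932
0.09350088834507242 0.0991888315133028
0.09930267514193285 0.09857971838328573
red end [0.51343049 0.16610773 0.074     ] 0.08736142946412584
rivetmid [0.5234484  0.07287472 0.077     ] wheel [0.51688933 0.13879031 0.079     ] slot [0.52037394 0.10850177 0.074     ]
side rivets [0.52308161 0.07629361 0.077     ] wheel [0.5174061  0.14067094 0.079     ] slot [0.51909703 0.11100939 0.074     ] redtop [0.51112573 0.1630149  0.074     ]
```

Emit:
apply_moves(series=[{"tx": 0.373, "ty": -0.207, "tz": 0, "wz": -1.298, "hand": 0}, {"tx": 0.373, "ty": -0.207, "tz": 0, "wz": -1.298, "hand": 0}, {"tx": 0.373, "ty": -0.207, "tz": 0, "wz": -1.298, "hand": 0}, {"tx": 0.373, "ty": -0.207, "tz": 0, "wz": -1.298, "hand": 0}, {"tx": 0.373, "ty": -0.207, "tz": 0, "wz": -1.298, "hand": 0}, {"tx": 0.373, "ty": -0.207, "tz": 0, "wz": -1.298, "hand": 0}, {"tx": 0.373, "ty": -0.207, "tz": 0, "wz": -1.298, "hand": 0}, {"tx": 0.373, "ty": -0.207, "tz": 0, "wz": -1.298, "hand": 0}, {"tx": 0.373, "ty": -0.207, "tz": 0, "wz": -1.298, "hand": 0}], newtons=60)

```text
$.series[0]: bad value
```

Emit:
apply_moves(series=[{"wx": 0, "wy": 0, "wz": -1.298, "tx": 0.373, "ty": -0.207, "tz": 0, "hand": 0.0}], newtons=60)

```text
clock: 1.12
tcp_pos: [0.2687, -0.536, 0.2314]
orientation: [3.013, 0.874, -0.001]
contact_force: [1.5, 0.5, 0.2]
finger_gap: 0.818
grasp_force: 0.0
```

Emit:
apply_moves(series=[{"wx": 0, "wy": 0, "wz": -1.111, "tx": 0.346, "ty": -0.116, "tz": 0, "hand": 0}, {"wx": 0, "wy": 0, "wz": -1.111, "tx": 0.346, "ty": -0.116, "tz": 0, "hand": 0}, {"wx": 0, "wy": 0, "wz": -1.111, "tx": 0.346, "ty": -0.116, "tz": 0, "hand": 0}, {"wx": 0, "wy": 0, "wz": -1.111, "tx": 0.346, "ty": -0.116, "tz": 0, "hand": 0}, {"wx": 0, "wy": 0, "wz": -1.111, "tx": 0.346, "ty": -0.116, "tz": 0, "hand": 0}, {"wx": 0, "wy": 0, "wz": -1.111, "tx": 0.592, "ty": -0.484, "tz": 0.08, "hand": 0}, {"wx": 0, "wy": 0, "wz": -1.111, "tx": 0.592, "ty": -0.484, "tz": 0.08, "hand": 0}, {"wx": 0, "wy": 0, "wz": -1.111, "tx": 0.592, "ty": -0.484, "tz": 0.08, "hand": 0}, {"wx": 0, "wy": 0, "wz": -1.111, "tx": 0.592, "ty": -0.484, "tz": 0.08, "hand": 0}, {"wx": 0, "wy": 0, "wz": -1.111, "tx": 0.592, "ty": -0.484, "tz": 0.08, "hand": 0}, {"wx": 0, "wy": 0, "wz": -1.111, "tx": 0.592, "ty": -0.484, "tz": 0.08, "hand": 0}, {"wx": 0, "wy": 0, "wz": -1.111, "tx": 0.592, "ty": -0.484, "tz": 0.08, "hand": 0}])

```text
clock: 2.62
tcp_pos: [0.5064, 0.142, 0.1601]
orientation: [2.101, 2.335, 0.001]
contact_force: [1.0, -0.2, 1.2]
finger_gap: -0.002
grasp_force: 0.0
```

Emit:
apply_moves(series=[{"wx": 0, "wy": 0, "wz": 0, "tx": 0.05, "ty": 0.01, "tz": 0.01, "hand": 0}, {"wx": 0, "wy": 0, "wz": 0, "tx": 0.05, "ty": 0.01, "tz": 0.01, "hand": 0}, {"wx": 0, "wy": 0, "wz": 0, "tx": 0.05, "ty": 0.01, "tz": 0.01, "hand": 0}])

```text
clock: 3.0
tcp_pos: [0.5106, 0.1905, 0.1501]
orientation: [2.1, 2.336, -0.001]
contact_force: [0.5, 1.1, -0.6]
finger_gap: -0.003
grasp_force: 0.0
```

Emit:
apply_moves(series=[{"wx": 0, "wy": 0, "wz": 0, "tx": 0, "ty": 0.0005, "tz": 0.046, "hand": 0}, {"wx": 0, "wy": 0, "wz": 0, "tx": 0, "ty": 0.0005, "tz": 0.092, "hand": 0}, {"wx": 0, "wy": 0, "wz": 0, "tx": 0, "ty": 0.0005, "tz": 0.092, "hand": 0}, {"wx": 0, "wy": 0, "wz": 0, "tx": 0, "ty": 0.0005, "tz": 0.092, "hand": 0}])

```text
clock: 3.5
tcp_pos: [0.5123, 0.1899, 0.0594]
orientation: [2.102, 2.333, 0.002]
contact_force: [-0.3, 0.7, 0.4]
finger_gap: -0.001
grasp_force: 0.0
```

```bash
python3 - <<'E'
from h import *
s=optics.camera("side")
b=cv2.resize(s["color"][150:280,200:340],None,fx=4.2,fy=4.2,interpolation=cv2.INTER_CUBIC)
cv2.imwrite("pics/crop2.png",b[:,:,::-1]); st=monitor.state(); print(st["tcp_pos"],st["contact_force"],st["clock"])
E
```

```text
[0.51281719 0.1902121  0.06002419] [0.8447859  0.25890325 0.54175195] 3.55
```

View pics/crop2.png

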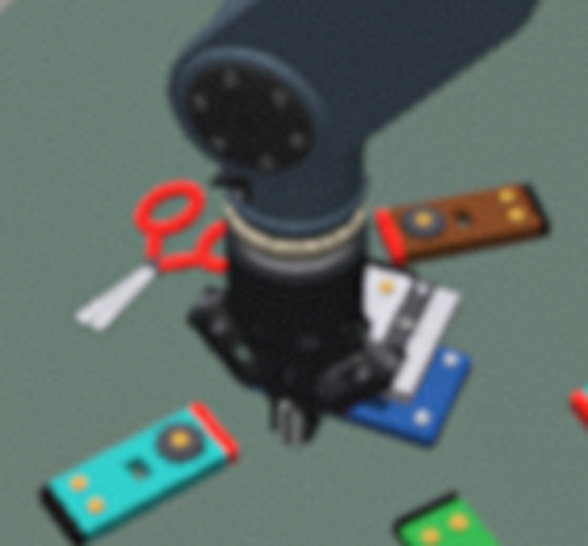

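The gripper stands just outside the red end (tips at crop (295,430)), clear of the plate and lined up with the frame. I'll lower it slightly and start the slow approach.

Emit:
apply_moves(series=[{"wx": 0, "wy": 0, "wz": 0, "tx": -0.002, "ty": 0, "tz": 0.002, "hand": 0}, {"wx": 0, "wy": 0, "wz": 0, "tx": -0.004, "ty": 0, "tz": 0.003, "hand": 0}, {"wx": 0, "wy": 0, "wz": 0, "tx": -0.006, "ty": 0, "tz": 0.003, "hand": 0}, {"wx": 0, "wy": 0, "wz": 0, "tx": -0.008, "ty": 0, "tz": 0.003, "hand": 0}, {"wx": 0, "wy": 0, "wz": 0, "tx": -0.01, "ty": 0, "tz": 0.003, "hand": 0}, {"wx": 0, "wy": 0, "wz": 0, "tx": -0.012, "ty": 0, "tz": 0.003, "hand": 0}])

```text
clock: 4.3
tcp_pos: [0.5124, 0.1788, 0.0551]
orientation: [-2.101, -2.335, 0.0]
contact_force: [-0.0, 0.6, -0.4]
finger_gap: -0.002
grasp_force: 0.0
```

Emit:
apply_moves(series=[{"wx": 0, "wy": 0, "wz": 0, "tx": -0.002, "ty": 0, "tz": 0, "hand": 0}, {"wx": 0, "wy": 0, "wz": 0, "tx": -0.004, "ty": 0, "tz": 0, "hand": 0}])

```text
clock: 4.55
tcp_pos: [0.5127, 0.1752, 0.0551]
orientation: [-2.101, -2.335, -0.001]
contact_force: [-0.8, 1.4, 0.4]
finger_gap: 0.002
grasp_force: 1.3
```

Emit:
apply_moves(series=[{"wx": 0, "wy": 0, "wz": 0, "tx": -0.002, "ty": 0, "tz": 0, "hand": 0}, {"wx": 0, "wy": 0, "wz": 0, "tx": -0.004, "ty": 0, "tz": 0, "hand": 0}])

```text
clock: 4.8
tcp_pos: [0.5132, 0.1709, 0.0551]
orientation: [-2.101, -2.335, 0.0]
contact_force: [-0.6, 3.3, 0.1]
finger_gap: 0.002
grasp_force: 1.2
```

Emit:
apply_moves(series=[{"wx": 0, "wy": 0, "wz": 0, "tx": -0.0018, "ty": 0, "tz": 0, "hand": 0}, {"wx": 0, "wy": 0, "wz": 0, "tx": -0.0036, "ty": 0, "tz": 0, "hand": 0}])

```text
clock: 5.05
tcp_pos: [0.5136, 0.1672, 0.0551]
orientation: [-2.101, -2.335, 0.0]
contact_force: [0.0, 2.0, -0.5]
finger_gap: 0.001
grasp_force: 1.1
```

Emit:
apply_moves(series=[{"wx": 0, "wy": 0, "wz": 0, "tx": -0.0015, "ty": 0, "tz": 0, "hand": 0}])

```text
clock: 5.18
tcp_pos: [0.5138, 0.1657, 0.0551]
orientation: [-2.101, -2.335, 0.0]
contact_force: [-0.2, 1.1, -1.0]
finger_gap: 0.001
grasp_force: 1.0
```

Emit:
apply_moves(series=[{"wx": 0, "wy": 0, "wz": 0, "tx": -0.0015, "ty": 0, "tz": 0, "hand": 0}])

```text
clock: 5.3
tcp_pos: [0.5139, 0.1642, 0.0551]
orientation: [-2.101, -2.335, 0.0]
contact_force: [-0.3, 2.0, -1.6]
finger_gap: -0.004
grasp_force: 1.0
```

Emit:
apply_moves(series=[{"wx": 0, "wy": 0, "wz": 0, "tx": -0.0012, "ty": 0, "tz": 0, "hand": 0}])

```text
clock: 5.42
tcp_pos: [0.5141, 0.163, 0.0551]
orientation: [-2.101, -2.335, 0.0]
contact_force: [0.3, 0.5, -0.5]
finger_gap: -0.002
grasp_force: 0.9
```

Emit:
apply_moves(series=[{"wx": 0, "wy": 0, "wz": 0, "tx": -0.0008, "ty": 0, "tz": 0, "hand": 0}])

```text
clock: 5.55
tcp_pos: [0.5142, 0.1622, 0.0551]
orientation: [-2.101, -2.335, 0.0]
contact_force: [-1.0, 1.7, -1.3]
finger_gap: -0.001
grasp_force: 0.9
```

Emit:
apply_moves(series=[{"wx": 0, "wy": 0, "wz": 0, "tx": -0.0012, "ty": 0, "tz": 0, "hand": 0}])

```text
clock: 5.68
tcp_pos: [0.5143, 0.1611, 0.0551]
orientation: [-2.101, -2.336, 0.0]
contact_force: [-0.6, 1.8, -1.6]
finger_gap: 0.004
grasp_force: 0.9
```

Emit:
apply_moves(series=[{"wx": 0, "wy": 0, "wz": 0, "tx": -0.0008, "ty": 0, "tz": 0, "hand": 0}])

```text
clock: 5.8
tcp_pos: [0.5144, 0.1603, 0.0551]
orientation: [2.101, 2.336, -0.0]
contact_force: [-0.2, 1.3, -0.2]
finger_gap: 0.002
grasp_force: 0.8
```

Emit:
apply_moves(series=[{"wx": 0, "wy": 0, "wz": 0, "tx": -0.0012, "ty": 0, "tz": 0, "hand": 0}])

```text
clock: 5.92
tcp_pos: [0.5145, 0.1591, 0.0552]
orientation: [2.101, 2.336, -0.0]
contact_force: [-0.1, 1.6, -0.8]
finger_gap: -0.004
grasp_force: 0.7
```

Emit:
apply_moves(series=[{"wx": 0, "wy": 0, "wz": 0, "tx": -0.0008, "ty": 0, "tz": 0, "hand": 0}])

```text
clock: 6.05
tcp_pos: [0.5147, 0.1583, 0.0552]
orientation: [2.101, 2.335, 0.0]
contact_force: [0.7, 1.1, -1.2]
finger_gap: -0.004
grasp_force: 0.7
```

Emit:
apply_moves(series=[{"wx": 0, "wy": 0, "wz": 0, "tx": -0.0012, "ty": 0, "tz": 0, "hand": 0}])

```text
clock: 6.18
tcp_pos: [0.5148, 0.1571, 0.0551]
orientation: [2.101, 2.336, -0.0]
contact_force: [-0.7, 1.7, -1.2]
finger_gap: -0.004
grasp_force: 0.6
```

Emit:
apply_moves(series=[{"wx": 0, "wy": 0, "wz": 0, "tx": -0.0008, "ty": 0, "tz": 0, "hand": 0}])

```text
clock: 6.3
tcp_pos: [0.5149, 0.1564, 0.0552]
orientation: [-2.101, -2.335, -0.0]
contact_force: [-0.7, 1.3, -0.5]
finger_gap: 0.001
grasp_force: 1.0
```

```bash
python3 - <<'E'
from h import *
p=optics.camera("top");s=optics.camera("side")
a=cv2.resize(p["color"][190:255,215:285],None,fx=5.7,fy=5.7,interpolation=cv2.INTER_CUBIC)
b=cv2.resize(s["color"][200:265,250:320],None,fx=5.7,fy=5.7,interpolation=cv2.INTER_CUBIC)
cv2.imwrite("pics/crop3.png",np.hstack([a,b])[:,:,::-1]); st=monitor.state(); print(st["tcp_pos"],st["contact_force"],st["clock"])
E
```

```text
[0.51483695 0.15631419 0.05516611] [ 0.20355456  1.37166565 -1.25559947] 6.4
```

View pics/crop3.png

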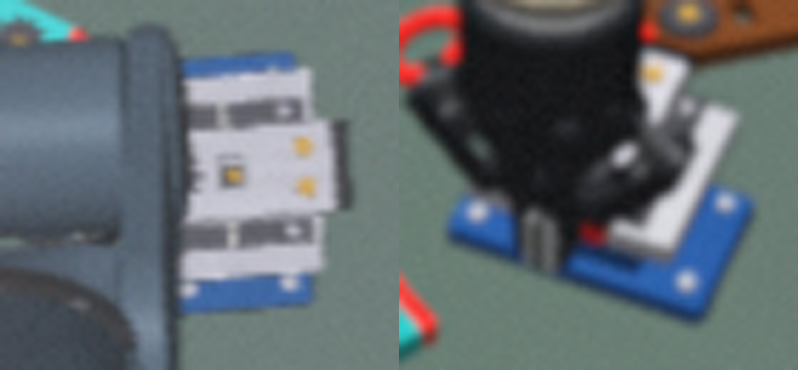

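The top view shows the brass pin in the slot at crop (233,175), near the tick line, so it has popped up. I'll take the fingers off, then prove the red end.

Emit:
apply_moves(series=[{"wx": 0, "wy": 0, "wz": 0, "tx": 0.004, "ty": 0, "tz": 0, "hand": 0}, {"wx": 0, "wy": 0, "wz": 0, "tx": 0.008, "ty": 0, "tz": 0, "hand": 0}, {"wx": 0, "wy": 0, "wz": 0, "tx": 0.008, "ty": 0, "tz": 0, "hand": 0}, {"wx": 0, "wy": 0, "wz": 0, "tx": 0.008, "ty": 0, "tz": 0, "hand": 0}])

```text
clock: 6.9
tcp_pos: [0.514, 0.1644, 0.0552]
orientation: [2.101, 2.336, -0.0]
contact_force: [0.8, 0.1, 0.9]
finger_gap: -0.002
grasp_force: 0.0
```

Emit:
apply_moves(series=[{"wx": 0, "wy": 0, "wz": 0, "tx": -0.002, "ty": 0, "tz": 0, "hand": 0}, {"wx": 0, "wy": 0, "wz": 0, "tx": -0.004, "ty": 0, "tz": 0, "hand": 0}, {"wx": 0, "wy": 0, "wz": 0, "tx": -0.006, "ty": 0, "tz": 0, "hand": 0}, {"wx": 0, "wy": 0, "wz": 0, "tx": -0.0075, "ty": 0, "tz": 0, "hand": 0}])

```text
clock: 7.4
tcp_pos: [0.5148, 0.1566, 0.0551]
orientation: [-2.101, -2.335, 0.0]
contact_force: [0.7, 0.8, 0.4]
finger_gap: 0.0
grasp_force: 0.0
```

Emit:
apply_moves(series=[{"wx": 0, "wy": 0, "wz": 0, "tx": -0.001, "ty": 0, "tz": 0, "hand": 0}])

```text
clock: 7.52
tcp_pos: [0.5149, 0.1561, 0.0552]
orientation: [-2.102, -2.334, -0.001]
contact_force: [-0.2, 2.3, 0.3]
finger_gap: -0.004
grasp_force: 1.3
```

Emit:
apply_moves(series=[{"wx": 0, "wy": 0, "wz": 0, "tx": -0.0005, "ty": 0, "tz": 0, "hand": 0}])

```text
clock: 7.65
tcp_pos: [0.5148, 0.1557, 0.0551]
orientation: [-2.101, -2.335, -0.001]
contact_force: [-0.5, 2.5, 0.7]
finger_gap: 0.001
grasp_force: 1.3
```

Emit:
apply_moves(series=[{"wx": 0, "wy": 0, "wz": 0, "tx": -0.0006, "ty": 0, "tz": 0, "hand": 0}])

```text
clock: 7.78
tcp_pos: [0.5149, 0.1551, 0.0551]
orientation: [-2.101, -2.335, -0.0]
contact_force: [-0.9, 2.5, 0.1]
finger_gap: -0.002
grasp_force: 1.3
```

Emit:
apply_moves(series=[{"wx": 0, "wy": 0, "wz": 0, "tx": -0.0006, "ty": 0, "tz": 0, "hand": 0}])

```text
clock: 7.9
tcp_pos: [0.515, 0.1544, 0.0551]
orientation: [-2.101, -2.335, -0.0]
contact_force: [-0.5, 2.7, -0.8]
finger_gap: -0.0
grasp_force: 1.3
```

Emit:
apply_moves(series=[{"wx": 0, "wy": 0, "wz": 0, "tx": -0.0006, "ty": 0, "tz": 0, "hand": 0}])

```text
clock: 8.02
tcp_pos: [0.515, 0.1537, 0.0551]
orientation: [-2.101, -2.336, 0.0]
contact_force: [-0.5, 2.8, 0.4]
finger_gap: -0.0
grasp_force: 1.4
```

Emit:
apply_moves(series=[{"wx": 0, "wy": 0, "wz": 0, "tx": -0.0005, "ty": 0, "tz": 0, "hand": 0}])

```text
clock: 8.15
tcp_pos: [0.5151, 0.1535, 0.0551]
orientation: [-2.101, -2.335, -0.001]
contact_force: [-0.6, 5.5, 0.4]
finger_gap: 0.001
grasp_force: 2.8
```

Emit:
apply_moves(series=[{"wx": 0, "wy": 0, "wz": 0, "tx": -0.0004, "ty": 0, "tz": 0, "hand": 0}])

```text
clock: 8.28
tcp_pos: [0.5151, 0.1534, 0.0551]
orientation: [-2.102, -2.334, -0.001]
contact_force: [-0.4, 6.7, -0.3]
finger_gap: 0.001
grasp_force: 3.5
```

Emit:
apply_moves(series=[{"wx": 0, "wy": 0, "wz": 0, "tx": -0.0008, "ty": 0, "tz": 0, "hand": 0}])

```text
clock: 8.4
tcp_pos: [0.5151, 0.1532, 0.0552]
orientation: [-2.102, -2.333, -0.003]
contact_force: [-0.5, 10.1, 0.3]
finger_gap: 0.002
grasp_force: 5.2
```

Emit:
apply_moves(series=[{"wx": 0, "wy": 0, "wz": 0, "tx": -0.0003, "ty": 0, "tz": 0, "hand": 0}, {"wx": 0, "wy": 0, "wz": 0, "tx": -0.0003, "ty": 0, "tz": 0, "hand": 0}, {"wx": 0, "wy": 0, "wz": 0, "tx": -0.0003, "ty": 0, "tz": 0, "hand": 0}])

```text
clock: 8.78
tcp_pos: [0.5151, 0.1533, 0.0552]
orientation: [-2.101, -2.333, -0.003]
contact_force: [-0.3, 8.3, 0.6]
finger_gap: -0.003
grasp_force: 4.8
```

Emit:
apply_moves(series=[{"wx": 0, "wy": 0, "wz": 0, "tx": 0, "ty": 0, "tz": 0, "hand": 0}, {"wx": 0, "wy": 0, "wz": 0, "tx": 0, "ty": 0, "tz": 0, "hand": 0}, {"wx": 0, "wy": 0, "wz": 0, "tx": 0, "ty": 0, "tz": 0, "hand": 0}])

```text
clock: 9.15
tcp_pos: [0.5151, 0.1532, 0.0551]
orientation: [-2.102, -2.333, -0.003]
contact_force: [-0.7, 9.4, -0.4]
finger_gap: 0.002
grasp_force: 4.8
```

The force settled near 9 N, a bit under, so I'll push up to about 11 N and hold again.

Emit:
apply_moves(series=[{"wx": 0, "wy": 0, "wz": 0, "tx": -0.0004, "ty": 0, "tz": 0, "hand": 0}, {"wx": 0, "wy": 0, "wz": 0, "tx": -0.0008, "ty": 0, "tz": 0, "hand": 0}, {"wx": 0, "wy": 0, "wz": 0, "tx": -0.0008, "ty": 0, "tz": 0, "hand": 0}])

```text
clock: 9.52
tcp_pos: [0.5151, 0.1531, 0.0552]
orientation: [-2.102, -2.332, -0.004]
contact_force: [-0.9, 12.5, 0.4]
finger_gap: -0.005
grasp_force: 6.2
```

Emit:
apply_moves(series=[{"wx": 0, "wy": 0, "wz": 0, "tx": 0, "ty": 0, "tz": 0, "hand": 0}, {"wx": 0, "wy": 0, "wz": 0, "tx": 0, "ty": 0, "tz": 0, "hand": 0}, {"wx": 0, "wy": 0, "wz": 0, "tx": 0, "ty": 0, "tz": 0, "hand": 0}])

```text
clock: 9.9
tcp_pos: [0.515, 0.1531, 0.0552]
orientation: [-2.102, -2.332, -0.004]
contact_force: [-0.3, 11.2, 0.3]
finger_gap: 0.001
grasp_force: 6.2
```

Emit:
apply_moves(series=[{"wx": 0, "wy": 0, "wz": 0, "tx": 0, "ty": 0, "tz": 0, "hand": 0}, {"wx": 0, "wy": 0, "wz": 0, "tx": 0, "ty": 0, "tz": 0, "hand": 0}, {"wx": 0, "wy": 0, "wz": 0, "tx": 0, "ty": 0, "tz": 0, "hand": 0}])

```text
clock: 10.28
tcp_pos: [0.5151, 0.1531, 0.0552]
orientation: [-2.102, -2.332, -0.004]
contact_force: [-2.0, 11.5, -0.6]
finger_gap: -0.0
grasp_force: 6.2
```

Emit:
apply_moves(series=[{"wx": 0, "wy": 0, "wz": 0, "tx": 0.004, "ty": 0, "tz": 0, "hand": 0}, {"wx": 0, "wy": 0, "wz": 0, "tx": 0.022, "ty": 0, "tz": 0, "hand": 0}, {"wx": 0, "wy": 0, "wz": 0, "tx": 0.022, "ty": 0, "tz": -0.04, "hand": 0}, {"wx": 0, "wy": 0, "wz": 0, "tx": 0.022, "ty": 0, "tz": -0.08, "hand": 0}, {"wx": 0, "wy": 0, "wz": 0, "tx": 0.022, "ty": 0, "tz": -0.08, "hand": 0}, {"wx": 0, "wy": 0, "wz": 0, "tx": -0.022, "ty": 0, "tz": -0.08, "hand": 0}, {"wx": 0, "wy": 0, "wz": 0, "tx": -0.065, "ty": 0, "tz": -0.08, "hand": 0}, {"wx": 0, "wy": 0, "wz": 0, "tx": -0.108, "ty": 0, "tz": -0.08, "hand": 0}, {"wx": 0, "wy": 0, "wz": 0, "tx": -0.151, "ty": 0, "tz": -0.08, "hand": 0}, {"wx": 0, "wy": 0, "wz": 0, "tx": -0.151, "ty": 0, "tz": -0.08, "hand": 0}, {"wx": 0, "wy": 0, "wz": 0, "tx": -0.151, "ty": 0, "tz": -0.08, "hand": 0}])

```text
clock: 11.65
tcp_pos: [0.5304, 0.0011, 0.1342]
orientation: [-2.1, -2.333, 0.002]
contact_force: [-0.3, 0.2, 0.8]
finger_gap: 0.003
grasp_force: 0.0
```

```bash
python3 - <<'E'
from h import *
p=optics.camera("top");s=optics.camera("side")
a=cv2.resize(p["color"][190:255,215:285],None,fx=5.7,fy=5.7,interpolation=cv2.INTER_CUBIC)
b=cv2.resize(s["color"][190:265,240:320],None,fx=4.94,fy=4.94,interpolation=cv2.INTER_CUBIC)
cv2.imwrite("pics/crop4.png",np.hstack([a,b[:a.shape[0]]])[:,:,::-1]); st=monitor.state(); print(st["tcp_pos"],st["contact_force"],st["clock"])
E
```

```text
[0.53054879 0.00186017 0.13458931] [-0.4920529   1.09529143  0.32519088] 11.75
```

View pics/crop4.png

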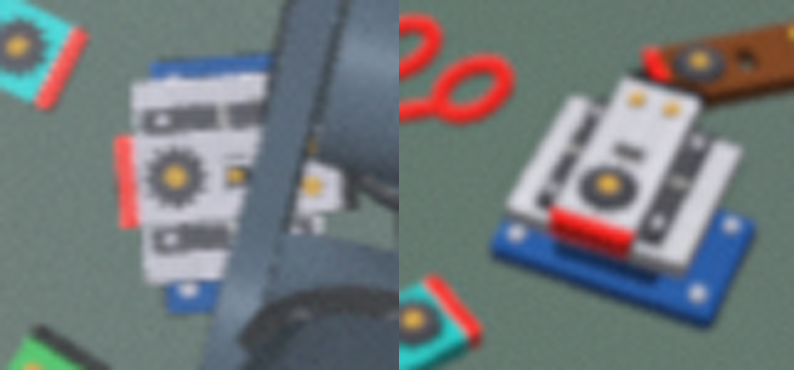

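The pin still shows in the slot at crop (237,175), and the red end stays caught. The brown look-alike lies below fingertip height. I'll descend beside the black end and approach.

Emit:
apply_moves(series=[{"wx": 0, "wy": 0, "wz": 0, "tx": 0, "ty": 0.0005, "tz": 0.04, "hand": 0}, {"wx": 0, "wy": 0, "wz": 0, "tx": 0, "ty": 0.0005, "tz": 0.079, "hand": 0}, {"wx": 0, "wy": 0, "wz": 0, "tx": 0, "ty": 0.0005, "tz": 0.079, "hand": 0}, {"wx": 0, "wy": 0, "wz": 0, "tx": 0, "ty": 0.0005, "tz": 0.079, "hand": 0}])

```text
clock: 12.25
tcp_pos: [0.5323, 0.0014, 0.0569]
orientation: [2.099, 2.336, 0.001]
contact_force: [-0.1, 0.2, 0.6]
finger_gap: 0.002
grasp_force: 0.0
```

Emit:
apply_moves(series=[{"wx": 0, "wy": 0, "wz": 0, "tx": 0.003, "ty": 0, "tz": 0, "hand": 0}, {"wx": 0, "wy": 0, "wz": 0, "tx": 0.006, "ty": 0, "tz": 0, "hand": 0}, {"wx": 0, "wy": 0, "wz": 0, "tx": 0.009, "ty": 0, "tz": 0, "hand": 0}, {"wx": 0, "wy": 0, "wz": 0, "tx": 0.011, "ty": 0, "tz": 0, "hand": 0}])

```text
clock: 12.75
tcp_pos: [0.5307, 0.0119, 0.0565]
orientation: [2.101, 2.335, 0.0]
contact_force: [-0.0, 0.1, -0.3]
finger_gap: 0.003
grasp_force: 0.0
```

Emit:
apply_moves(series=[{"wx": 0, "wy": 0, "wz": 0, "tx": 0.002, "ty": 0, "tz": 0, "hand": 0}, {"wx": 0, "wy": 0, "wz": 0, "tx": 0.0035, "ty": 0, "tz": 0, "hand": 0}])

```text
clock: 13.0
tcp_pos: [0.5302, 0.0152, 0.0561]
orientation: [-2.101, -2.335, 0.0]
contact_force: [0.1, 0.4, -0.5]
finger_gap: 0.001
grasp_force: 0.0
```

Emit:
apply_moves(series=[{"wx": 0, "wy": 0, "wz": 0, "tx": 0.001, "ty": 0, "tz": 0, "hand": 0}])

```text
clock: 13.12
tcp_pos: [0.5301, 0.0162, 0.0561]
orientation: [-2.101, -2.335, 0.0]
contact_force: [0.4, -0.4, -0.5]
finger_gap: -0.002
grasp_force: 0.0
```

Emit:
apply_moves(series=[{"wx": 0, "wy": 0, "wz": 0, "tx": 0.001, "ty": 0, "tz": 0, "hand": 0}])

```text
clock: 13.25
tcp_pos: [0.5302, 0.0168, 0.0561]
orientation: [2.1, 2.335, -0.001]
contact_force: [-0.1, -2.0, -0.5]
finger_gap: 0.004
grasp_force: 1.1
```

Contact. Up to about 3 mm of play remains.

Emit:
apply_moves(series=[{"wx": 0, "wy": 0, "wz": 0, "tx": 0.001, "ty": 0, "tz": 0, "hand": 0}])

```text
clock: 13.38
tcp_pos: [0.5302, 0.0178, 0.0561]
orientation: [2.101, 2.335, -0.0]
contact_force: [0.4, -2.2, -0.4]
finger_gap: -0.003
grasp_force: 1.0
```

Emit:
apply_moves(series=[{"wx": 0, "wy": 0, "wz": 0, "tx": 0.001, "ty": 0, "tz": 0, "hand": 0}])

```text
clock: 13.5
tcp_pos: [0.5299, 0.0189, 0.0561]
orientation: [2.101, 2.335, -0.0]
contact_force: [-0.3, -2.1, -0.4]
finger_gap: -0.002
grasp_force: 1.0
```

Emit:
apply_moves(series=[{"wx": 0, "wy": 0, "wz": 0, "tx": 0.0008, "ty": 0, "tz": 0, "hand": 0}])

```text
clock: 13.62
tcp_pos: [0.5298, 0.0198, 0.0561]
orientation: [2.101, 2.335, -0.0]
contact_force: [-0.2, -3.0, -2.0]
finger_gap: -0.005
grasp_force: 2.0
```

Emit:
apply_moves(series=[{"wx": 0, "wy": 0, "wz": 0, "tx": 0.0006, "ty": 0, "tz": 0, "hand": 0}])

```text
clock: 13.75
tcp_pos: [0.53, 0.0199, 0.0562]
orientation: [2.1, 2.335, -0.001]
contact_force: [-0.4, -5.3, -1.3]
finger_gap: -0.002
grasp_force: 3.1
```

Emit:
apply_moves(series=[{"wx": 0, "wy": 0, "wz": 0, "tx": 0.0006, "ty": 0, "tz": 0, "hand": 0}, {"wx": 0, "wy": 0, "wz": 0, "tx": 0.0011, "ty": 0, "tz": 0, "hand": 0}])

```text
clock: 14.0
tcp_pos: [0.5301, 0.0201, 0.0562]
orientation: [2.098, 2.335, -0.002]
contact_force: [0.4, -9.3, -0.9]
finger_gap: 0.001
grasp_force: 4.7
```

Emit:
apply_moves(series=[{"wx": 0, "wy": 0, "wz": 0, "tx": 0.0003, "ty": 0, "tz": 0, "hand": 0}])

```text
clock: 14.12
tcp_pos: [0.5301, 0.0201, 0.0562]
orientation: [2.098, 2.335, -0.002]
contact_force: [-0.1, -10.3, -2.4]
finger_gap: 0.001
grasp_force: 5.0
```

Emit:
apply_moves(series=[{"wx": 0, "wy": 0, "wz": 0, "tx": 0.0005, "ty": 0, "tz": 0, "hand": 0}, {"wx": 0, "wy": 0, "wz": 0, "tx": 0.0005, "ty": 0, "tz": 0, "hand": 0}, {"wx": 0, "wy": 0, "wz": 0, "tx": 0.0005, "ty": 0, "tz": 0, "hand": 0}])

```text
clock: 14.5
tcp_pos: [0.5302, 0.0202, 0.0562]
orientation: [2.097, 2.335, -0.002]
contact_force: [-0.5, -11.8, -1.9]
finger_gap: 0.002
grasp_force: 5.4
```

Emit:
apply_moves(series=[{"wx": 0, "wy": 0, "wz": 0, "tx": 0.0001, "ty": 0, "tz": 0, "hand": 0}, {"wx": 0, "wy": 0, "wz": 0, "tx": 0.0001, "ty": 0, "tz": 0, "hand": 0}, {"wx": 0, "wy": 0, "wz": 0, "tx": 0.0001, "ty": 0, "tz": 0, "hand": 0}, {"wx": 0, "wy": 0, "wz": 0, "tx": 0.0001, "ty": 0, "tz": 0, "hand": 0}])

```text
clock: 15.0
tcp_pos: [0.5303, 0.0202, 0.0563]
orientation: [2.097, 2.335, -0.003]
contact_force: [-0.2, -11.4, -2.6]
finger_gap: 0.002
grasp_force: 5.5
```

Emit:
apply_moves(series=[{"wx": 0, "wy": 0, "wz": 0, "tx": -0.004, "ty": 0, "tz": 0, "hand": 0}, {"wx": 0, "wy": 0, "wz": 0, "tx": -0.025, "ty": 0, "tz": 0, "hand": 0}, {"wx": 0, "wy": 0, "wz": 0, "tx": -0.025, "ty": 0, "tz": -0.06, "hand": 0}, {"wx": 0, "wy": 0, "wz": 0, "tx": -0.06, "ty": 0, "tz": -0.11, "hand": 0}, {"wx": 0, "wy": 0, "wz": 0, "tx": -0.12, "ty": 0, "tz": -0.13, "hand": 0}, {"wx": 0, "wy": 0, "wz": 0, "tx": -0.18, "ty": 0, "tz": -0.15, "hand": 0}, {"wx": 0, "wy": 0, "wz": 0, "tx": -0.18, "ty": 0, "tz": -0.15, "hand": 0}, {"wx": 0, "wy": 0, "wz": 0, "tx": -0.18, "ty": 0, "tz": -0.15, "hand": 0}])

```text
clock: 16.0
tcp_pos: [0.5477, -0.1557, 0.2058]
orientation: [-2.101, -2.333, -0.001]
contact_force: [0.0, 0.8, -0.7]
finger_gap: 0.004
grasp_force: 0.0
```

```bash
python3 - <<'E'
from h import *
p=optics.camera("top");s=optics.camera("side")
a=cv2.resize(p["color"][190:255,215:285],None,fx=5.7,fy=5.7,interpolation=cv2.INTER_CUBIC)
b=cv2.resize(s["color"][190:265,240:320],None,fx=4.94,fy=4.94,interpolation=cv2.INTER_CUBIC)
cv2.imwrite("pics/crop5.png",np.hstack([a,b[:a.shape[0]]])[:,:,::-1]); st=monitor.state(); print(st["tcp_pos"],st["contact_force"],st["clock"])
E
```

```text
[ 0.54743161 -0.15455094  0.20527269] [ 0.64421163 -0.48560925  0.22757018] 16.1
```

View pics/crop5.png

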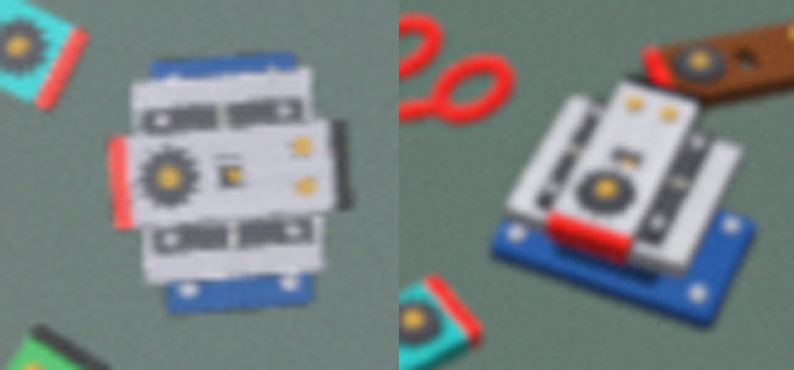

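The brass pin stands in the slot (crop (233,177)), the frame lies flat in the channel, and the arm is clear. I'm handing the job in.

```bash
python3 -c "
from plant import workorder; print(workorder.job_done())"
```

```text
the job is handed in; nothing more can be done
None
```

The frame is caught on the spring pin; the red end, then the black end, held firm at about 11 N for more than half a second each, no force reading passed 13 N, and the arm is clear with the job handed in at about 16 s.

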